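Pack the round hardness reference blocks into their case

ROBOT

A 7-joint arm with a two-finger parallel gripper is mounted at the origin on the work surface. World frame = base frame: x ahead of the robot, y to its left, z up, the work surface at z = 0. Lengths are in mm, angles in rad, forces in N, time in s.
With the tool pointing down it reaches from about 350 to 900 mm from the base axis. Payload 19.9 kg.
Tool frame: the origin (TCP) lies midway between the tips of the shut fingers; the grasp point (between the pads) lies 19 mm behind it; z points along the fingers, y is the line along which they close (so a half turn about z gives the same grasp; the last joint's range is limited). The gripper opens to 85 mm and grips with 20 to 120 N. Pads are 22 mm wide; open, the fingers measure 114 mm over their backs; the gripper's body (76 mm by 85 mm) begins 54 mm behind the grasp point. The pads swing forward as they close: fully open they stand 13 mm farther back than shut.
Start: joints at [1.185, 0.417, -0.01, 1.614, 0.005, 1.111, -0.053], TCP at [210.661, -588.407, 231.26] pointing down, gripper open.
Joint ranges: [-2.81, 2.81], [-0.39, 2.02], [-1.27, 1.25], [0.06, 2.57], [-1.19, 4.33], [0.19, 2], [-2.82, 2.82]. Speed limits (rad/s): [1.89, 1.89, 2.39, 2.39, 3.01, 3.01, 3.01].

INTERFACE

Orientations are given as a 3x3 rotation matrix whose columns are the frame's x, y, z axes.
In Python, from bench import manip gives the robot as it stands.
- The arm moves only by the tool apply_moves, never from a script. Its argument "steps" is a list of rows, each a list of 2 entries, a list of its own where there are three numbers: the shift along the tool's x, y, z in units of 25 mm (1.0 is 25 mm), then the turn, a rotation vector about the tool's x, y, z in rad. A call has 1 to 12 rows; each row shifts and turns the commanded pose from where the row before left it, along the tool's axes as they then stand; what a row does not reach is not made up. A row lasts 1/12 s, in which the tool goes at most 41.7 mm and 7.16 degrees, less where a joint would pass 70% of its speed; a pose out of reach is approached as far as the arm can. A call is refused whole if a number of a shift passes 1 or a number of a turn 0.125, either way. A call with a gripper value outside its range is refused whole. "grip" is the gripper's target within -1 to 1 (shut at 1, half-way at 0, fully open at -1), set as the call begins (left out, the last holds). The fingers move at their own pace and stop on an object; the grip force is fixed at half the most. Time passes only in rows, so rows that do not move let the fingers close. It gives the time, the measured TCP pose, the force, the opening and the grip force at its end, in the units of the state.
- manip.read_state(): the state, without advancing time (a new reading comes with each control period).
- manip.camera(name): name is "scene" or "top"; returns the picture (400x640x3 uint8, red, green, blue); there is no depth.
- manip.camera_params(name): a dict with "fov_y" (degrees; the focal length in pixels is half the picture's height over the tangent of half this angle, whatever the lens; pixels are square), "cx", "cy" (the principal point, pixels), "k1" (the pictures are not rectified: a ray, as slopes to the right and down, at radius r is drawn at 1 + k1 r^2 times it, then the intrinsics apply), "extrinsics" (4x4, takes a point from camera to world coordinates). Camera axes: x right, y down, z forward; pixel columns grow to the right and rows downward; lengths in mm; the calibration is good to about 2 mm. A picture is of the moment at which its call begins. camera_params takes no time and is no camera call.
- manip.job_done(): hands the job in; it is judged then, once.
Trained networks look in the newest picture that a camera, given by its name, has taken for a name from the list of things; names that differ only in an ending like _2 or _b are one class to them, and where a whole thing is asked for, a point or a joint stands for the part that bears it (a point fixed in the world has none). Each returns a list of dicts, best first, with "score" (0 to 1); they miss things now and then, are a little off and sometimes report something else, mostly with a low value. They report only what shows in the picture. A call takes as long as a camera call. They do not tell look-alikes from the thing itself.
- manip.boxes_of(camera, query): "xyz" ([x, y, z] in mm, in world coordinates, good to about 4 mm: the middle of the surface that is visible of it).
- manip.place_of(camera, query): "xyz" ([x, y, z] in mm, in world coordinates, good to about 4 mm: a listed point, or the origin of a listed thing).
The state is a dict: "time_s": time; "joints": joint angles; "joint_vel": joint speeds; "effort": joint torques, N m; "eef_pos": TCP position; "ee_rot": TCP orientation; "ft_force": force on the tool from outside, world axes, zero at the start; "torque": the same for the moment, N m; "gripper_width": finger opening in mm; "finger_force": force on a finger pad.
Only numpy, scipy, OpenCV 4.12 (cv2) and the standard library are available. Lean on these libraries where they do the work, as an engineer would, in place of code of your own. Each camera call takes 0.05 s, during which the arm holds its last target. There are 200 camera calls.

TASK

Pack the four round steel reference blocks away in the open case: carry them over one by one and set each down flat, without dropping it, in the foam recess of its own size, the smallest block in the smallest round recess and so on up to the largest in the largest. Leave the square and the hexagonal test piece where they lie.

Things in the scene. Friction and masses are not known exactly. Their poses are not given: they have to be found in the camera images.
- block_tiny: the smallest of four round reference blocks: a plain steel disc lying flat, 24 mm in diameter and 25 mm high, about 89 g (20 % either way). Origin: centre of its underside; z up.
- block_small: the second smallest of four round reference blocks: a plain steel disc lying flat, 36 mm in diameter and 25 mm high, about 200 g (20 % either way). Origin: centre of its underside; z up.
- block_medium: the second largest of four round reference blocks: a plain steel disc lying flat, 48 mm in diameter and 25 mm high, about 355 g (20 % either way). Origin: centre of its underside; z up.
- block_large: the largest of four round reference blocks: a plain steel disc lying flat, 60 mm in diameter and 25 mm high, about 555 g (20 % either way). Origin: centre of its underside; z up.
- recess_tiny: the smallest of four round recesses in the open case, for the 24 mm block: 40 mm across, 10 mm deep, flat blue floor, central in a fixed square grey foam pad 97 x 97 x 26 mm. Origin: centre of the pad's underside, 24 mm above the bench; recess floor 16 mm and pad top (flush with the case rim) 26 mm above the origin. The pads lie two by two, 98 mm apart, in any arrangement.
- recess_small: the second smallest of four round recesses in the open case, for the 36 mm block: 52 mm across, 10 mm deep, flat blue floor, central in a fixed square grey foam pad 97 x 97 x 26 mm. Origin: centre of the pad's underside, 24 mm above the bench; recess floor 16 mm and pad top (flush with the case rim) 26 mm above the origin. The pads lie two by two, 98 mm apart, in any arrangement.
- recess_medium: the second largest of four round recesses in the open case, for the 48 mm block: 64 mm across, 10 mm deep, flat blue floor, central in a fixed square grey foam pad 97 x 97 x 26 mm. Origin: centre of the pad's underside, 24 mm above the bench; recess floor 16 mm and pad top (flush with the case rim) 26 mm above the origin. The pads lie two by two, 98 mm apart, in any arrangement.
- recess_large: the largest of four round recesses in the open case, for the 60 mm block: 76 mm across, 10 mm deep, flat blue floor, central in a fixed square grey foam pad 97 x 97 x 26 mm. Origin: centre of the pad's underside, 24 mm above the bench; recess floor 16 mm and pad top (flush with the case rim) 26 mm above the origin. The pads lie two by two, 98 mm apart, in any arrangement.
- square_piece: a square steel test piece, 40 x 40 mm and 25 mm high, among the round blocks; it is to stay where it is. Origin: centre of its underside; x and y along its sides.
- hex_piece: a hexagonal steel test piece, 40 mm across flats (46 mm across corners) and 25 mm high, among the round blocks; it is to stay where it is. Origin: centre of its underside; its x axis points at the middle of a flat.
There are look-alikes about, which are no part of the job. Leave any black or purple look-alike of the block_small alone.

How it is judged (in metres and radians):
At the end, for the whole second after the job is handed in: Each round block lies flat (tilted under 0.09 rad), released and at rest on the floor of the recess of its own size: its centre within 12 mm of the recess's centre and its underside within 4 mm of the recess floor. The square and the hexagonal piece are within 20 mm of where they started (horizontal distance between block_tiny and recess_tiny below 0.012 m and z of block_tiny in the frame of recess_tiny below 0.02 m and angle between each of block_tiny, block_small, block_medium, block_large's own z axis and vertical below 0.09 rad and linear speed of each of block_tiny, block_small, block_medium, block_large below 0.02 m/s and contact force between each of block_tiny, block_small, block_medium, block_large and the fingers below 0.1 N and horizontal distance between block_small and recess_small below 0.012 m and z of block_small in the frame of recess_small below 0.02 m and horizontal distance between block_medium and recess_medium below 0.012 m and z of block_medium in the frame of recess_medium below 0.02 m and horizontal distance between block_large and recess_large below 0.012 m and z of block_large in the frame of recess_large below 0.02 m and distance of each of square_piece, hex_piece from where it was at the start of the episode below 0.02 m); the robot touches nothing.
It fails at once if the square test piece is moved by more than 30 mm (distance of square_piece from where it was at the start of the episode above 0.03 m).
It fails at once if the hexagonal test piece is moved by more than 30 mm (distance of hex_piece from where it was at the start of the episode above 0.03 m).
It fails at once if a round block is dropped: it falls free of the fingers at over 0.7 m/s (a fall of some 25 mm) ((linear speed of block_tiny above 0.7 m/s and contact force between block_tiny and the fingers below 0.05 N) or (linear speed of block_small above 0.7 m/s and contact force between block_small and the fingers below 0.05 N) or (linear speed of block_medium above 0.7 m/s and contact force between block_medium and the fingers below 0.05 N) or (linear speed of block_large above 0.7 m/s and contact force between block_large and the fingers below 0.05 N)).
It also fails if it takes over 90 s, if anything falls off the work surface, if the arm or the gripper's body presses on something with over 40 N, if the wrist force passes 120 N, or if a joint passes its speed limit or range.

## Working session

There is one attempt and no reset: what is moved stays moved. The work goes in short steps, Python scripts to look and compute and a tool call to move; the robot and the scene stay as the last step left them, time stands still between calls to the robot, and variables do not carry over. Pictures are saved under pics/ and viewed, at most 14 in all, crops included, and the job is handed in when it is done.

Besides the shell and the picture viewer there is one more tool, called after "Emit:" as name(argument=value, ...), one argument or row to a line, values as JSON. apply_moves: Moves the arm, as the interface text tells. Its arguments: {"type":"object","properties":{"steps":{"type":"array","items":{"type":"array"}},"grip":{"type":"number"}},"required":["steps"]}

```bash
mkdir -p pics; cat > h.py <<'E'
import numpy as np, cv2
from bench import manip
def pic(cam,name):
    im=manip.camera(cam); cv2.imwrite('pics/'+name,im[:,:,::-1]); return im
def ray(cam,u,v,z):
    p=manip.camera_params(cam); f=200/np.tan(np.radians(p['fov_y'])/2)
    d=np.array([(u-p['cx'])/f,(v-p['cy'])/f]); s=d.copy()
    for _ in range(20): s=d/(1+p['k1']*(s@s))
    E=np.array(p['extrinsics']); w=E[:3,:3]@np.array([s[0],s[1],1]); o=E[:3,3]
    return o+w*(z-o[2])/w[2]
E
python3 - <<'E'
from h import *
pic('top','t0.png');pic('scene','s0.png')
np.set_printoptions(precision=1,suppress=True)
for c in('top','scene'):
  p=manip.camera_params(c);print(c,np.array(p['extrinsics'])[:3,3],p['fov_y'])
  for n in 'block_tiny block_small block_medium block_large recess_tiny recess_small recess_medium recess_large square_piece hex_piece'.split():
    print(n,[(np.array(r['xyz']),round(r['score'],2)) for r in manip.place_of(c,n)][:4])
s=manip.read_state();print(s['time_s'],s['ee_rot'],s['gripper_width'])
E
```

```text
top [426.5 -43.2 851.9] 52.51804062900537
block_tiny [(array([ 462.6, -104.4,   -0.4]), 0.41)]
block_small [(array([ 687.1, -183.5,   -1.1]), 0.79), (array([523.1, -57.7,  -0.7]), 0.66), (array([686.8, -94.7,   0.1]), 0.62)]
block_medium [(array([ 589.2, -333.9,   -0.4]), 0.56)]
block_large []
recess_tiny [(array([615.6, 161.9,  23.4]), 0.86)]
recess_small [(array([496.3,  85.5,  24.8]), 0.94), (array([516.5, 181.9,  22.4]), 0.62)]
recess_medium [(array([518.8, 184.2,  22.8]), 0.72), (array([ 598.5, -111.8,    1.7]), 0.55)]
recess_large [(array([595.9,  62.7,  24.8]), 0.83), (array([ 465.9, -333.8,   -3.7]), 0.64)]
square_piece [(array([ 606.5, -218.9,   -2. ]), 0.67)]
hex_piece [(array([ 478. , -219.1,   -1.2]), 0.57)]
scene [1084.3 -664.9  670.1] 43.61086013859737
block_tiny [(array([ 466.5, -107.5,   -3. ]), 0.63)]
block_small [(array([ 689.9, -181.6,   -1.5]), 0.88), (array([ 602.3, -110.7,    1.4]), 0.81), (array([ 690.6, -101.9,    0.5]), 0.65), (array([613.3, 162.9,  25.6]), 0.54)]
block_medium [(array([ 588.9, -338.3,   -0.9]), 0.62)]
block_large [(array([ 464.4, -334.8,   -1.7]), 0.71), (array([ 465.8, -106.2,   -0.5]), 0.57)]
recess_tiny [(array([615.2, 159.9,  21.1]), 0.9), (array([594.2,  64. ,  24.6]), 0.6)]
recess_small [(array([499.1,  89.4,  22.8]), 0.69), (array([ 589.7, -336.3,    1.2]), 0.59)]
recess_medium [(array([519.6, 178.8,  23.1]), 0.82)]
recess_large [(array([594.2,  62.4,  26.9]), 0.6)]
square_piece [(array([ 607.4, -210.7,    3.1]), 0.77)]
hex_piece [(array([ 477.4, -219.9,    2.3]), 0.96)]
1.1 [[ 0.9  0.3 -0. ]
 [ 0.3 -0.9  0. ]
 [ 0.  -0.  -1. ]] 85.51109607946476
```

View pics/t0.png

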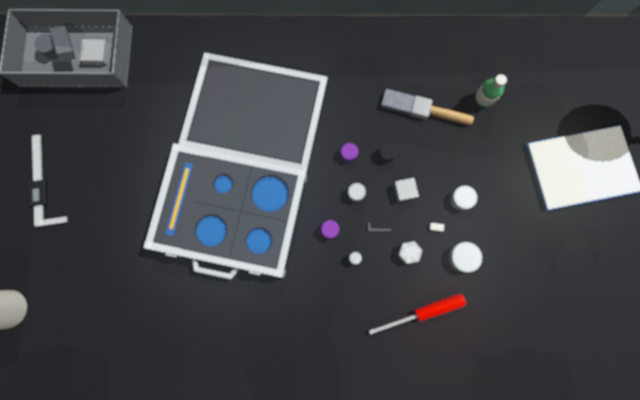

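View pics/s0.png

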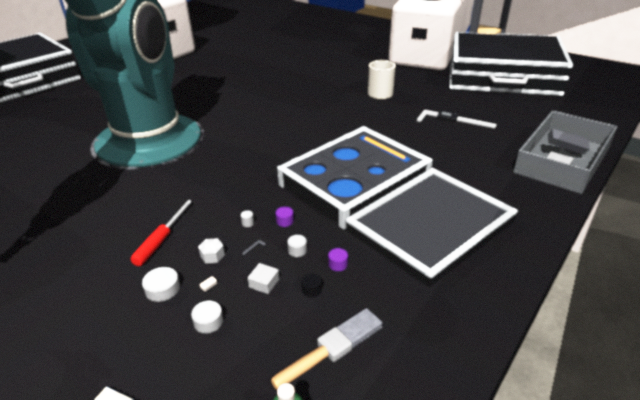

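The top view shows the silver blocks: tiny (355,258), small (357,191), medium (465,198) and large (467,257). The square is at (406,189) and the hexagon at (410,252); the purple and black look-alikes stand apart. The blue recesses are tiny (223,184), large (270,194), medium (211,231) and small (259,241). Next I'll refine these positions by segmentation and compute the rotation that squares up the tool.

```bash
cat > m.py <<'E'
from h import *
np.set_printoptions(precision=1,suppress=True)
def seg(cam,seeds):
    im=cv2.imread(seeds[0]) ; hsv=cv2.cvtColor(im,cv2.COLOR_BGR2HSV)
    wh=((hsv[:,:,1]<60)&(hsv[:,:,2]>110)).astype(np.uint8); bl=((hsv[:,:,0]>95)&(hsv[:,:,0]<120)&(hsv[:,:,1]>110)&(hsv[:,:,2]>70)).astype(np.uint8)
    for n,(u,v) in seeds[1].items():
        m,z=(bl,45) if n[0]=='r' else (wh,12.5)
        k,l,st,c=cv2.connectedComponentsWithStats(m); i=l[v,u]
        p=ray(cam,*c[i],z); q=ray(cam,c[i][0]+1,c[i][1],z)
        print(n,p,'eqdia',2*np.sqrt(st[i][4]/np.pi)*np.linalg.norm(p-q))
E
python3 - <<'E'
from m import *
seg('top',('pics/t0.png',dict(tiny=(355,258),small=(357,191),medium=(465,198),large=(467,257),sq=(406,189),hex=(410,252),rt=(223,184),rl=(270,194),rm=(211,231),rs=(259,241))))
seg('scene',('pics/s0.png',dict(tiny=(247,218),small=(297,245),medium=(207,317),large=(160,284),rt=(376,171),rl=(345,187),rm=(346,154),rs=(314,170))))
s=manip.read_state();R=np.array(s['ee_rot']);print(s['eef_pos'],np.arctan2(R[1,0],R[0,0]))
from scipy.spatial.transform import Rotation as Q
print(Q.from_matrix(R.T@np.diag([1,-1,-1.])).as_rotvec().round(4).tolist())
E
```

```text
tiny [ 466.  -107.8   12.5] eqdia 27.36015492145946
small [ 605.8 -112.2   12.5] eqdia 38.929929589620976
medium [ 594.5 -340.9   12.5] eqdia 52.53180982829538
large [ 468.9 -337.4   12.5] eqdia 65.3709984387045
sq [ 611.6 -218.1   12.5] eqdia 50.10360074735837
hex [ 478.1 -221.9   12.5] eqdia 47.48289800045564
rt [613.5 163.   45. ] eqdia 38.20505175150384
rl [593.3  67.2  45. ] eqdia 73.93505960011342
rm [517.4 182.8  45. ] eqdia 62.742703076874854
rs [497.5  87.   45. ] eqdia 51.362222577467925
tiny [ 459.6 -104.3   12.5] eqdia 32.201587815434614
small [ 598.9 -109.    12.5] eqdia 42.588616816975644
medium [ 587.2 -336.5   12.5] eqdia 54.641402847575705
large [ 462.8 -333.6   12.5] eqdia 64.82884826402577
rt [610.6 165.5  45. ] eqdia 26.63204243142732
rl [590.9  68.4  45. ] eqdia 55.45115784115177
rm [514.1 185.4  45. ] eqdia 43.85352573469599
rs [493.7  88.8  45. ] eqdia 36.264997165029236
[ 210.7 -588.4  231.2] 0.34376175278604704
[-0.0001, 0.0, 0.3438]
```

Emit:
apply_moves(
  steps=[
    [[0,0,0],[0,0,0.1146]],
    [[0,0,0],[0,0,0.1146]],
    [[0,0,0],[0,0,0.1146]],
    [[0.9,-0.9,0.2],[0,0,0]],
    [[0.9,-0.9,0.2],[0,0,0]],
    [[0.9,-0.9,0.2],[0,0,0]],
    [[0.9,-0.9,0.2],[0,0,0]],
    [[0.9,-0.9,0.2],[0,0,0]],
    [[0.9,-0.9,0.2],[0,0,0]],
    [[0.9,-0.9,0.2],[0,0,0]],
    [[0.9,-0.9,0.2],[0,0,0]],
    [[0,0,0],[0,0,0]],
  ],
  grip=-1,
)

```text
time_s: 2.1
eef_pos: [395.2, -403.2, 190.5]
ee_rot: [[1.0, 0.007, 0.001], [0.007, -1.0, 0.002], [0.001, -0.002, -1.0]]
ft_force: [1.6, 0.9, -0.4]
gripper_width: 85.5
finger_force: 0.0
```

Emit:
apply_moves(
  steps=[
    [[0.7,-0.68,0.5],[0,0,0]],
    [[0.7,-0.68,0.5],[0,0,0]],
    [[0.7,-0.68,0.5],[0,0,0]],
    [[0.73,-0.69,0.5],[0,0,0]],
    [[0,0,0.5],[0,0,0]],
    [[0,0,0.5],[0,0,0]],
    [[0,0,0],[0,0,0]],
    [[0,0,0],[0,0,0]],
  ],
)

```text
time_s: 2.77
eef_pos: [460.4, -340.9, 115.9]
ee_rot: [[1.0, -0.001, -0.001], [-0.001, -1.0, 0.0], [-0.001, -0.0, -1.0]]
ft_force: [0.7, -0.0, 0.8]
gripper_width: 85.6
finger_force: 0.0
```

```bash
python3 - <<'E'
from h import *
s=manip.read_state();print(s['eef_pos'])
pic('top','t1.png');im=pic('scene','s1.png')
a=cv2.imread('pics/t1.png')[150:310,340:540];b=cv2.imread('pics/s1.png')[200:360,80:280]
cv2.imwrite('pics/c1.png',cv2.resize(np.hstack([a,b]),None,fx=2,fy=2))
E
```

```text
[ 460.43829123 -340.91547274  115.91393969]
```

View pics/c1.png

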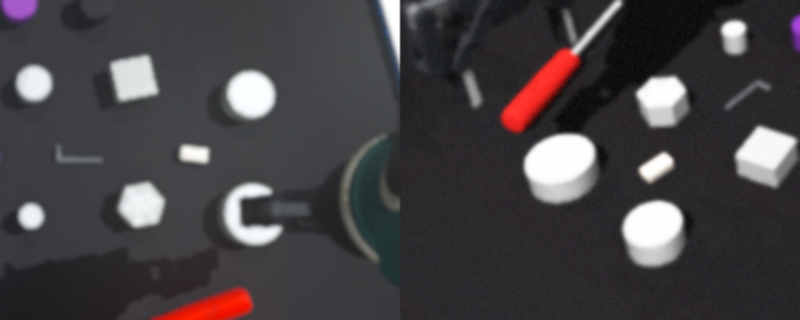

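Emit:
apply_moves(
  steps=[
    [[0.22,-0.24,0],[0,0,0]],
    [[0,0,0.6],[0,0,0]],
    [[0,0,0.6],[0,0,0]],
    [[0,0,0.6],[0,0,0]],
    [[0,0,0.6],[0,0,0]],
    [[0,0,0.6],[0,0,0]],
    [[0,0,0],[0,0,0]],
    [[0,0,0],[0,0,0]],
  ],
)

```text
time_s: 3.53
eef_pos: [467.1, -334.0, 41.5]
ee_rot: [[1.0, 0.0, -0.0], [0.0, -1.0, 0.0], [-0.0, -0.0, -1.0]]
ft_force: [0.2, -0.6, -0.8]
gripper_width: 85.5
finger_force: 0.0
```

Emit:
apply_moves(
  steps=[
    [[-0.04,0,0.5],[0,0,0]],
    [[0,0.04,0.5],[0,0,0]],
    [[0,0,0.34],[0,0,0]],
    [[0,0,0],[0,0,0]],
    [[0,0,0],[0,0,0]],
  ],
)

```text
time_s: 3.95
eef_pos: [465.7, -334.9, 7.3]
ee_rot: [[1.0, 0.0, -0.001], [0.0, -1.0, 0.001], [-0.001, -0.001, -1.0]]
ft_force: [0.1, 0.4, -1.0]
gripper_width: 85.3
finger_force: 0.0
```

Emit:
apply_moves(
  steps=[
    [[0,0,0],[0,0,0]],
    [[0,0,0],[0,0,0]],
    [[0,0,0],[0,0,0]],
    [[0,0,0],[0,0,0]],
    [[0,0,0],[0,0,0]],
    [[0,0,0],[0,0,0]],
    [[0,0,0],[0,0,0]],
    [[0,0,0],[0,0,0]],
  ],
  grip=1,
)

```text
time_s: 4.62
eef_pos: [466.3, -335.1, 8.7]
ee_rot: [[1.0, 0.0, 0.001], [0.0, -1.0, -0.0], [0.001, 0.0, -1.0]]
ft_force: [-2.7, 2.8, 11.3]
gripper_width: 57.4
finger_force: 61.6
```

```bash
python3 - <<'E'
from h import *
pic('top','t2.png');pic('scene','s2.png')
a=cv2.imread('pics/t2.png')[200:320,400:520];b=cv2.imread('pics/s2.png')[220:340,80:200]
cv2.imwrite('pics/c2.png',cv2.resize(np.hstack([a,b]),None,fx=3.3,fy=3.3))
s=manip.read_state();print(s['gripper_width'],s['ft_force'])
E
```

```text
57.85098021512548 [-2.88392906  3.1756453  11.6455327 ]
```

View pics/c2.png

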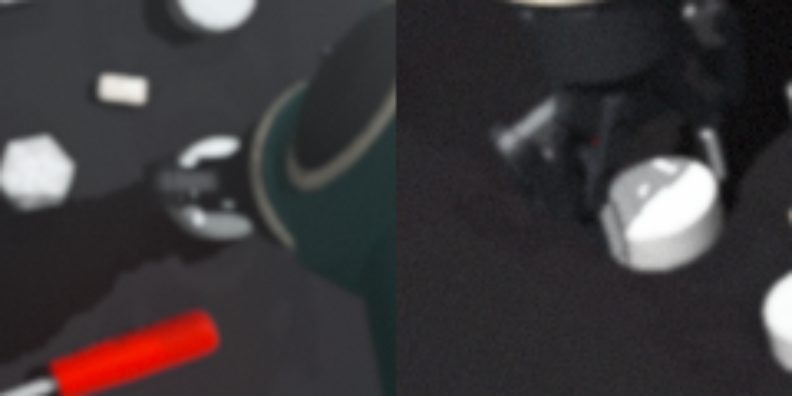

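Emit:
apply_moves(
  steps=[
    [[0,0,-0.1],[0,0,0]],
    [[0,0,-0.3],[0,0,0]],
    [[0,0,-0.5],[0,0,0]],
    [[0,0,-0.6],[0,0,0]],
    [[0,0,-0.6],[0,0,0]],
    [[0,0,-0.6],[0,0,0]],
    [[0,0,-0.6],[0,0,0]],
    [[0,0,-0.4],[0,0,0]],
    [[0,0,0],[0,0,0]],
  ],
)

```text
time_s: 5.47
eef_pos: [466.8, -335.8, 103.0]
ee_rot: [[1.0, -0.0, 0.003], [-0.0, -1.0, -0.002], [0.003, 0.002, -1.0]]
ft_force: [1.0, -0.2, -7.0]
gripper_width: 57.6
finger_force: 66.0
```

```bash
python3 - <<'E'
from h import *
pic('scene','s3.png')
b=cv2.imread('pics/s3.png')[160:320,60:220]
cv2.imwrite('pics/c3.png',cv2.resize(b,None,fx=3,fy=3))
s=manip.read_state();print(s['eef_pos'],s['gripper_width'],s['ft_force'])
E
```

```text
[ 466.31155893 -335.50333539  101.47213793] 57.1730858901162 [ 0.06827332  1.03021453 -7.46855778]
```

View pics/c3.png

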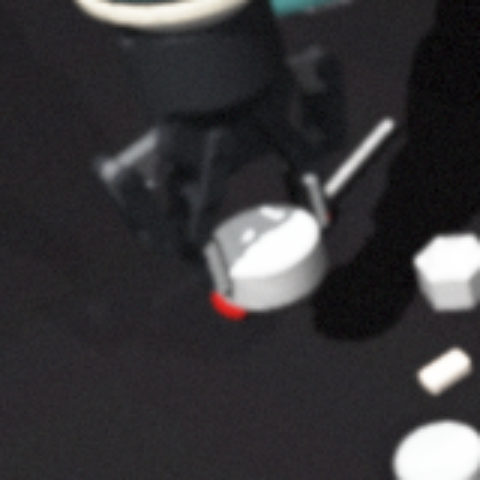

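Emit:
apply_moves(
  steps=[
    [[0.1,-0.4,0],[0,0,0]],
    [[0.3,-0.8,0],[0,0,0]],
    [[0.3,-0.9,0],[0,0,0]],
    [[0.3,-0.9,0],[0,0,0]],
    [[0.3,-0.9,0],[0,0,0]],
    [[0.3,-0.9,0],[0,0,0]],
    [[0.3,-0.9,0],[0,0,0]],
    [[0.3,-0.9,0],[0,0,0]],
    [[0.3,-0.9,0],[0,0,0]],
    [[0.3,-0.9,0],[0,0,0]],
    [[0.3,-0.9,0],[0,0,0]],
    [[0.3,-0.9,0],[0,0,0]],
  ],
)

```text
time_s: 6.52
eef_pos: [550.4, -78.3, 99.3]
ee_rot: [[1.0, 0.0, -0.002], [0.0, -1.0, 0.0], [-0.002, -0.0, -1.0]]
ft_force: [0.1, 0.1, -6.2]
gripper_width: 57.4
finger_force: 65.9
```

Emit:
apply_moves(
  steps=[
    [[0.25,-0.9,0],[0,0,0]],
    [[0.25,-0.9,0],[0,0,0]],
    [[0.25,-0.9,0],[0,0,0]],
    [[0.25,-0.9,0],[0,0,0]],
    [[0.25,-0.9,0],[0,0,0]],
    [[0.25,-0.7,0],[0,0,0]],
    [[0.18,-0.4,0],[0,0,0]],
    [[0,0,0],[0,0,0]],
    [[0,0,0],[0,0,0]],
    [[0,0,0],[0,0,0]],
  ],
)

```text
time_s: 7.35
eef_pos: [592.4, 58.8, 99.7]
ee_rot: [[1.0, -0.001, -0.001], [-0.001, -1.0, -0.001], [-0.001, 0.001, -1.0]]
ft_force: [0.0, -0.5, -6.8]
gripper_width: 57.3
finger_force: 65.9
```

Emit:
apply_moves(
  steps=[
    [[0,-0.2,0],[0,0,0]],
    [[0,-0.15,0.3],[0,0,0]],
    [[0,0,0.5],[0,0,0]],
    [[0,0,0.5],[0,0,0]],
    [[0,0,0.3],[0,0,0]],
    [[0,0,0],[0,0,0]],
    [[0,0,0],[0,0,0]],
  ],
)

```text
time_s: 7.93
eef_pos: [592.5, 68.4, 59.4]
ee_rot: [[1.0, -0.0, -0.002], [-0.0, -1.0, -0.0], [-0.002, 0.0, -1.0]]
ft_force: [-0.4, 0.1, -5.5]
gripper_width: 57.7
finger_force: 66.0
```

```bash
python3 - <<'E'
from h import *
pic('scene','s4.png');pic('top','t4.png')
b=cv2.imread('pics/s4.png')[100:230,280:420];a=cv2.imread('pics/t4.png')[135:265,180:320]
cv2.imwrite('pics/c4.png',cv2.resize(np.hstack([a,b]),None,fx=2.8,fy=2.8))
s=manip.read_state();print(s['eef_pos'],s['gripper_width'],s['ft_force'])
E
```

```text
[593.14810037  68.54029252  60.49944708] 57.37014143699494 [ 0.86330889 -0.76774936 -6.2823444 ]
```

View pics/c4.png

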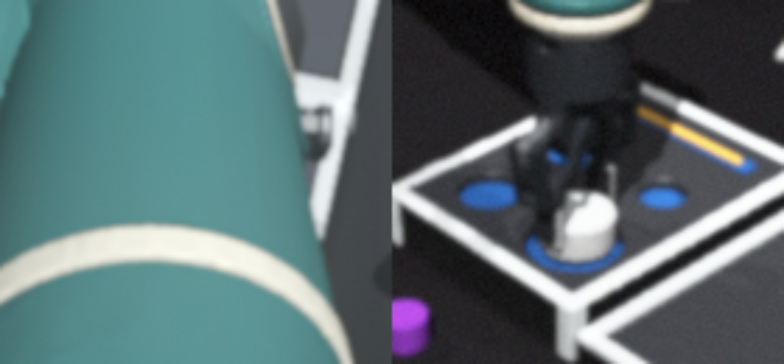

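The scene crop shows the large block centred over its blue recess at crop (580,245). I'll lower it now.

Emit:
apply_moves(
  steps=[
    [[0,0,0.2],[0,0,0]],
    [[0,0,0.2],[0,0,0]],
    [[0,0,0],[0,0,0]],
    [[0,0,0.05],[0,0,0]],
    [[0,0,0],[0,0,0]],
    [[0,0,0],[0,0,0]],
  ],
)

```text
time_s: 8.53
eef_pos: [593.0, 68.6, 49.1]
ee_rot: [[1.0, -0.0, 0.0], [-0.0, -1.0, 0.0], [0.0, -0.0, -1.0]]
ft_force: [0.5, -0.3, -6.0]
gripper_width: 57.4
finger_force: 66.0
```

Emit:
apply_moves(
  steps=[
    [[0,0,0.04],[0,0,0]],
    [[0,0,0],[0,0,0]],
    [[0,0,0],[0,0,0]],
  ],
)

```text
time_s: 8.78
eef_pos: [593.1, 68.7, 48.8]
ee_rot: [[1.0, -0.0, 0.001], [-0.0, -1.0, 0.0], [0.001, -0.0, -1.0]]
ft_force: [-6.4, -0.5, 7.6]
gripper_width: 57.5
finger_force: 67.6
```

Emit:
apply_moves(
  steps=[
    [[0,0,0],[0,0,0]],
    [[0,0,0],[0,0,0]],
    [[0,0,0],[0,0,0]],
    [[0,0,0],[0,0,0]],
    [[0,0,0],[0,0,0]],
    [[0,0,-0.3],[0,0,0]],
    [[0,0,-0.6],[0,0,0]],
    [[0,0,-0.6],[0,0,0]],
    [[0,0,-0.6],[0,0,0]],
  ],
  grip=-1,
)

```text
time_s: 9.53
eef_pos: [592.9, 68.6, 101.7]
ee_rot: [[1.0, 0.0, -0.0], [0.0, -1.0, 0.0], [-0.0, -0.0, -1.0]]
ft_force: [0.2, 0.6, 0.8]
gripper_width: 85.2
finger_force: 0.0
```

Emit:
apply_moves(
  steps=[
    [[0,0.5,0],[0,0,0]],
    [[0,1,0],[0,0,0]],
    [[0,1,0],[0,0,0]],
    [[0,1,0],[0,0,0]],
    [[0,1,0],[0,0,0]],
    [[0,1,0],[0,0,0]],
    [[0,1,0],[0,0,0]],
    [[0,1,0],[0,0,0]],
    [[0,1,0],[0,0,0]],
    [[0,1,0],[0,0,0]],
    [[0,1,0],[0,0,0]],
    [[0,1,0],[0,0,0]],
  ],
)

```text
time_s: 10.53
eef_pos: [592.5, -220.6, 100.6]
ee_rot: [[1.0, -0.0, -0.0], [-0.0, -1.0, -0.0], [-0.0, 0.0, -1.0]]
ft_force: [0.3, -0.2, -1.0]
gripper_width: 85.5
finger_force: 0.0
```

Emit:
apply_moves(
  steps=[
    [[0,1,0],[0,0,0]],
    [[0,1,0],[0,0,0]],
    [[0,1,0],[0,0,0]],
    [[0,1,0],[0,0,0]],
    [[-0.1,0.5,0],[0,0,0]],
    [[0,0,0],[0,0,0]],
    [[0,0,0],[0,0,0]],
    [[0,0,0],[0,0,0]],
  ],
)

```text
time_s: 11.2
eef_pos: [590.6, -330.2, 100.5]
ee_rot: [[1.0, 0.001, -0.0], [0.001, -1.0, 0.001], [-0.0, -0.001, -1.0]]
ft_force: [0.3, 0.4, 0.6]
gripper_width: 85.6
finger_force: 0.0
```

```bash
python3 - <<'E'
from m import *
s=manip.read_state();print(s['time_s'],s['eef_pos'],s['gripper_width'])
pic('scene','s5.png');pic('top','t5.png')
for c in('top','scene'):
  print([(np.array(r['xyz']),round(r['score'],2)) for r in manip.place_of(c,'block_large')],[(np.array(r['xyz']),round(r['score'],2)) for r in manip.place_of(c,'block_medium')])
b=cv2.imread('pics/s5.png')[100:350,150:400];a=cv2.imread('pics/t5.png')[100:350,200:500]
cv2.imwrite('pics/c5.png',cv2.resize(np.hstack([a,b]),None,fx=1.4,fy=1.4))
E
```

```text
11.2 [ 590.6 -330.2  100.5] 85.62357881944968
[(array([592.8,  67.3,  36.9]), 0.95), (array([517. , 179.4,  24.8]), 0.22)] [(array([ 591.1, -338. ,   -1.5]), 0.8)]
[(array([592.1,  69.4,  39.3]), 0.57)] [(array([ 590.2, -338. ,   -1. ]), 0.58)]
```

View pics/c5.png

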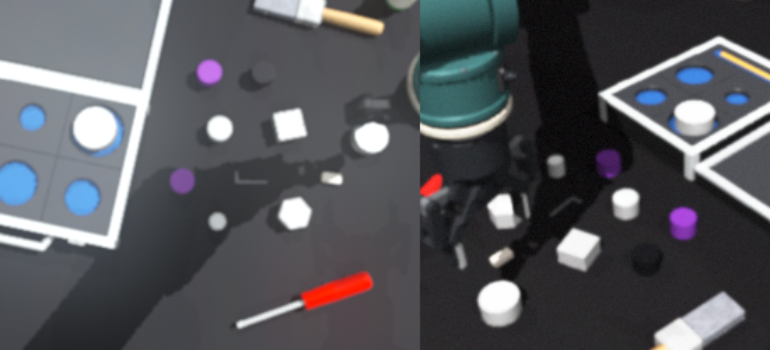

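The large block sits in its recess; the networks put it at (592.5, 68, 38). Medium is next.

Emit:
apply_moves(
  steps=[
    [[0,0.31,0],[0,0,0]],
    [[0,0,0.5],[0,0,0]],
    [[0,0,0.6],[0,0,0]],
    [[0,0,0.6],[0,0,0]],
    [[0,0,0.6],[0,0,0]],
    [[0,0,0.6],[0,0,0]],
    [[0,0,0.3],[0,0,0]],
    [[0,0,0],[0,0,0]],
    [[0,0,0],[0,0,0]],
    [[0,0,0],[0,0,0]],
  ],
)

```text
time_s: 12.33
eef_pos: [590.9, -339.3, 21.2]
ee_rot: [[1.0, 0.0, 0.001], [0.0, -1.0, -0.0], [0.001, 0.0, -1.0]]
ft_force: [0.2, 0.1, -0.3]
gripper_width: 85.3
finger_force: 0.0
```

Emit:
apply_moves(
  steps=[
    [[0,-0.04,0.22],[0,0,0]],
    [[0,0,0.21],[0,0,0]],
    [[0,0,0],[0,0,0]],
    [[0,0,0],[0,0,0]],
  ],
)

```text
time_s: 12.67
eef_pos: [590.2, -338.0, 9.5]
ee_rot: [[1.0, 0.0, -0.0], [0.0, -1.0, 0.0], [-0.0, -0.0, -1.0]]
ft_force: [0.5, -0.0, -0.6]
gripper_width: 85.6
finger_force: 0.0
```

Emit:
apply_moves(
  steps=[
    [[0,0,0],[0,0,0]],
    [[0,0,0],[0,0,0]],
    [[0,0,0],[0,0,0]],
    [[0,0,0],[0,0,0]],
    [[0,0,0],[0,0,0]],
    [[0,0,0],[0,0,0]],
    [[0,0,0],[0,0,0]],
    [[0,0,0],[0,0,0]],
    [[0,0,0],[0,0,0]],
  ],
  grip=1,
)

```text
time_s: 13.42
eef_pos: [590.6, -338.2, 10.4]
ee_rot: [[1.0, -0.0, 0.0], [-0.0, -1.0, -0.0], [0.0, 0.0, -1.0]]
ft_force: [-3.4, 1.6, 7.4]
gripper_width: 45.7
finger_force: 60.5
```

Emit:
apply_moves(
  steps=[
    [[0,0,-0.1],[0,0,0]],
    [[0,0,-0.3],[0,0,0]],
    [[0,0,-0.6],[0,0,0]],
    [[0,0,-0.7],[0,0,0]],
    [[0,0,-0.7],[0,0,0]],
    [[0,0,-0.7],[0,0,0]],
    [[0,-0.4,-0.4],[0,0,0]],
    [[-0.1,-0.8,-0.1],[0,0,0]],
    [[-0.15,-0.9,0],[0,0,0]],
    [[-0.15,-0.9,0],[0,0,0]],
    [[-0.15,-0.9,0],[0,0,0]],
    [[-0.15,-0.9,0],[0,0,0]],
  ],
)

```text
time_s: 14.42
eef_pos: [572.5, -216.3, 100.4]
ee_rot: [[1.0, 0.0, 0.0], [0.0, -1.0, 0.0], [0.0, -0.0, -1.0]]
ft_force: [0.5, 0.1, -3.2]
gripper_width: 45.4
finger_force: 62.1
```

Emit:
apply_moves(
  steps=[
    [[-0.15,-0.9,0],[0,0,0]],
    [[-0.15,-0.9,0],[0,0,0]],
    [[-0.15,-0.9,0],[0,0,0]],
    [[-0.15,-0.9,0],[0,0,0]],
    [[-0.15,-0.9,0],[0,0,0]],
    [[-0.15,-0.9,0],[0,0,0]],
    [[-0.15,-0.9,0],[0,0,0]],
    [[-0.15,-0.9,0],[0,0,0]],
    [[-0.15,-0.9,0],[0,0,0]],
    [[-0.15,-0.9,0],[0,0,0]],
    [[-0.15,-0.9,0],[0,0,0]],
    [[-0.15,-0.9,0],[0,0,0]],
  ],
)

```text
time_s: 15.42
eef_pos: [527.2, 53.5, 100.4]
ee_rot: [[1.0, 0.0, 0.0], [0.0, -1.0, 0.0], [0.0, -0.0, -1.0]]
ft_force: [0.4, -0.1, -2.6]
gripper_width: 45.8
finger_force: 62.1
```

Emit:
apply_moves(
  steps=[
    [[-0.1,-0.9,0],[0,0,0]],
    [[-0.1,-0.9,0],[0,0,0]],
    [[-0.1,-0.9,0],[0,0,0]],
    [[-0.1,-0.9,0],[0,0,0]],
    [[0,-0.9,0],[0,0,0]],
    [[0,-0.5,0],[0,0,0]],
    [[0,-0.2,0],[0,0,0]],
    [[0,0,0],[0,0,0]],
    [[0,0,0],[0,0,0]],
    [[0,0,0],[0,0,0]],
  ],
)

```text
time_s: 16.25
eef_pos: [518.0, 180.4, 99.8]
ee_rot: [[1.0, -0.002, -0.0], [-0.002, -1.0, -0.001], [-0.0, 0.001, -1.0]]
ft_force: [0.0, -0.3, -3.6]
gripper_width: 45.5
finger_force: 62.2
```

Emit:
apply_moves(
  steps=[
    [[-0.06,-0.12,0],[0,0,0]],
    [[0,0,0.3],[0,0,0]],
    [[0,0,0.5],[0,0,0]],
    [[0,0,0.5],[0,0,0]],
    [[0,0,0.4],[0,0,0]],
    [[0,0,0.1],[0,0,0]],
    [[0,0,0],[0,0,0]],
    [[0,0,0],[0,0,0]],
  ],
)

```text
time_s: 16.92
eef_pos: [516.4, 184.9, 54.6]
ee_rot: [[1.0, 0.0, -0.001], [0.0, -1.0, -0.0], [-0.001, 0.0, -1.0]]
ft_force: [-0.3, -0.6, -3.8]
gripper_width: 45.3
finger_force: 62.1
```

```bash
python3 - <<'E'
from h import *
pic('scene','s6.png')
b=cv2.imread('pics/s6.png')[100:230,280:420]
cv2.imwrite('pics/c6.png',cv2.resize(b,None,fx=3,fy=3))
E
```

```text
(no output)
```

View pics/c6.png

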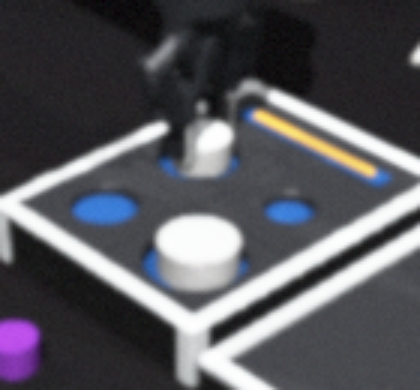

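The medium block hangs centred over its recess (crop 205,160), and the large one sits flat at crop (198,250). Lowering to contact.

Emit:
apply_moves(
  steps=[
    [[0,0,0.08],[0,0,0]],
    [[0,0.03,0.06],[0,0,0]],
    [[0,0,0],[0,0,0]],
    [[0,0,0],[0,0,0]],
  ],
)

```text
time_s: 17.3
eef_pos: [516.5, 184.0, 51.4]
ee_rot: [[1.0, -0.0, 0.0], [-0.0, -1.0, 0.0], [0.0, -0.0, -1.0]]
ft_force: [-0.1, -0.3, -2.9]
gripper_width: 45.1
finger_force: 62.1
```

Emit:
apply_moves(
  steps=[
    [[0,0,0.04],[0,0,0]],
    [[0,0,0],[0,0,0]],
    [[0,0,0],[0,0,0]],
  ],
)

```text
time_s: 17.55
eef_pos: [516.5, 184.1, 50.4]
ee_rot: [[1.0, -0.0, 0.0], [-0.0, -1.0, 0.0], [0.0, -0.0, -1.0]]
ft_force: [0.7, -0.5, -0.6]
gripper_width: 45.6
finger_force: 62.4
```

Emit:
apply_moves(
  steps=[
    [[0,0,0],[0,0,0]],
    [[0,0,0],[0,0,0]],
    [[0,0,0],[0,0,0]],
    [[0,0,0],[0,0,0]],
    [[0,0,0],[0,0,0]],
    [[0,0,-0.3],[0,0,0]],
    [[0,0,-0.6],[0,0,0]],
    [[0,0,-0.6],[0,0,0]],
    [[0,0,-0.5],[0,0,0]],
    [[0.2,0.5,0],[0,0,0]],
    [[0.3,0.9,0],[0,0,0]],
    [[0.3,0.9,0],[0,0,0]],
  ],
  grip=-1,
)

```text
time_s: 18.55
eef_pos: [536.7, 126.5, 101.2]
ee_rot: [[1.0, 0.002, 0.001], [0.002, -1.0, 0.0], [0.001, -0.0, -1.0]]
ft_force: [-0.6, -0.8, 0.3]
gripper_width: 85.2
finger_force: 0.0
```

Emit:
apply_moves(
  steps=[
    [[0.3,0.9,0],[0,0,0]],
    [[0.3,0.9,0],[0,0,0]],
    [[0.3,0.9,0],[0,0,0]],
    [[0.3,0.9,0],[0,0,0]],
    [[0.3,0.9,0],[0,0,0]],
    [[0.3,0.9,0],[0,0,0]],
    [[0.3,0.9,0],[0,0,0]],
    [[0.3,0.9,0],[0,0,0]],
    [[0.2,0.9,0],[0,0,0]],
    [[0,0.9,0],[0,0,0]],
    [[0,0.4,0],[0,0,0]],
    [[0,0,0],[0,0,0]],
  ],
)

```text
time_s: 19.55
eef_pos: [601.1, -111.2, 100.6]
ee_rot: [[1.0, -0.004, -0.0], [-0.004, -1.0, -0.001], [-0.0, 0.001, -1.0]]
ft_force: [-0.7, -0.3, 0.9]
gripper_width: 85.4
finger_force: 0.0
```

```bash
python3 - <<'E'
from m import *
s=manip.read_state();print(s['time_s'],s['eef_pos'],s['gripper_width'])
manip.camera('scene');manip.camera('top')
for c in('top','scene'):
 for n in('block_large','block_medium','block_small','block_tiny'):
  print(n,[(np.array(r['xyz']),round(r['score'],2)) for r in manip.place_of(c,n)][:3])
E
```

```text
19.55 [ 601.1 -111.2  100.6] 85.3950150406854
block_large [(array([598.3,  64.5,  35.6]), 0.56)]
block_medium [(array([518.5, 185.7,  40.8]), 0.69)]
block_small []
block_tiny [(array([613.3, 162.6,  21.7]), 0.57)]
block_large [(array([593.7,  73.3,  39.7]), 0.96)]
block_medium [(array([516.6, 183.5,  39.5]), 0.6)]
block_small [(array([ 692.2, -100.8,    1.4]), 0.73), (array([521.4, -57.8,   1. ]), 0.69), (array([ 687.6, -182.2,   -2.8]), 0.67)]
block_tiny [(array([ 465.3, -107.7,   -1.8]), 0.52)]
```

Emit:
apply_moves(
  steps=[
    [[0.03,0,0.3],[0,0,0]],
    [[0,0,0.6],[0,0,0]],
    [[0,0,0.6],[0,0,0]],
    [[0,0,0.6],[0,0,0]],
    [[0,0,0.6],[0,0,0]],
    [[0,0,0.5],[0,0,0]],
    [[0,0,0.2],[0,0,0]],
    [[0,0,0.1],[0,0,0]],
    [[0,0,0],[0,0,0]],
    [[0,0,0],[0,0,0]],
  ],
)

```text
time_s: 20.88
eef_pos: [602.5, -108.4, 13.3]
ee_rot: [[1.0, 0.0, 0.001], [0.0, -1.0, -0.0], [0.001, 0.0, -1.0]]
ft_force: [-0.4, -0.3, 0.6]
gripper_width: 85.5
finger_force: 0.0
```

Emit:
apply_moves(
  steps=[
    [[0,0,0],[0,0,0]],
    [[0,0,0],[0,0,0]],
    [[0,0,0],[0,0,0]],
    [[0,0,0],[0,0,0]],
    [[0,0,0],[0,0,0]],
    [[0,0,0],[0,0,0]],
    [[0,0,0],[0,0,0]],
    [[0,0,0],[0,0,0]],
    [[0,0,0],[0,0,0]],
    [[0,0,0],[0,0,0]],
    [[0,0,0],[0,0,0]],
  ],
  grip=1,
)

```text
time_s: 21.8
eef_pos: [602.4, -108.6, 13.5]
ee_rot: [[1.0, -0.0, 0.001], [-0.0, -1.0, -0.0], [0.001, 0.0, -1.0]]
ft_force: [-5.0, -0.0, 10.8]
gripper_width: 33.6
finger_force: 58.6
```

Emit:
apply_moves(
  steps=[
    [[0,0,-0.1],[0,0,0]],
    [[0,0,-0.3],[0,0,0]],
    [[0,0,-0.6],[0,0,0]],
    [[0,0,-0.7],[0,0,0]],
    [[0,0,-0.7],[0,0,0]],
    [[0,0,-0.7],[0,0,0]],
    [[-0.2,-0.4,-0.4],[0,0,0]],
    [[-0.5,-0.9,0],[0,0,0]],
    [[-0.5,-0.9,0],[0,0,0]],
    [[-0.5,-0.9,0],[0,0,0]],
    [[-0.5,-0.9,0],[0,0,0]],
    [[-0.5,-0.9,0],[0,0,0]],
  ],
)

```text
time_s: 22.8
eef_pos: [533.3, 15.7, 100.4]
ee_rot: [[1.0, 0.0, -0.0], [0.0, -1.0, 0.0], [-0.0, -0.0, -1.0]]
ft_force: [1.3, -0.2, -1.7]
gripper_width: 33.2
finger_force: 59.9
```

Emit:
apply_moves(
  steps=[
    [[-0.5,-0.9,0],[0,0,0]],
    [[-0.5,-0.9,0],[0,0,0]],
    [[-0.4,-0.7,0],[0,0,0]],
    [[-0.1,-0.3,0],[0,0,0]],
    [[0,0,0],[0,0,0]],
    [[0,0,0],[0,0,0]],
    [[0,0,0],[0,0,0]],
  ],
)

```text
time_s: 23.38
eef_pos: [497.5, 83.2, 100.3]
ee_rot: [[1.0, -0.001, 0.0], [-0.001, -1.0, -0.0], [0.0, 0.0, -1.0]]
ft_force: [0.2, -0.9, -2.8]
gripper_width: 33.2
finger_force: 59.9
```

Emit:
apply_moves(
  steps=[
    [[-0.04,-0.17,0],[0,0,0]],
    [[0,0,0.3],[0,0,0]],
    [[0,0,0.5],[0,0,0]],
    [[0,0,0.5],[0,0,0]],
    [[0,0,0.33],[0,0,0]],
    [[0,0,0.1],[0,0,0]],
    [[0,0,0],[0,0,0]],
    [[0,0,0],[0,0,0]],
  ],
)

```text
time_s: 24.05
eef_pos: [496.3, 88.3, 57.2]
ee_rot: [[1.0, -0.0, -0.0], [-0.0, -1.0, 0.0], [-0.0, -0.0, -1.0]]
ft_force: [0.2, -0.4, -1.6]
gripper_width: 33.4
finger_force: 59.9
```

```bash
python3 - <<'E'
from h import *
pic('scene','s7.png')
b=cv2.imread('pics/s7.png')[100:230,280:420]
cv2.imwrite('pics/c7.png',cv2.resize(b,None,fx=3,fy=3))
E
```

```text
(no output)
```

View pics/c7.png

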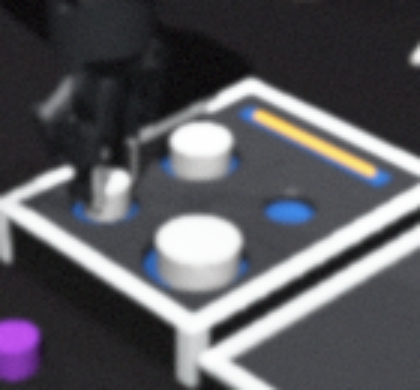

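The small block is over its recess (crop 107,200), and medium and large sit flat.

Emit:
apply_moves(
  steps=[
    [[0,0.02,0.08],[0,0,0]],
    [[0,0,0.06],[0,0,0]],
    [[0,0,0],[0,0,0]],
    [[0,0,0.02],[0,0,0]],
    [[0,0,0],[0,0,0]],
    [[0,0,0],[0,0,0]],
  ],
)

```text
time_s: 24.6
eef_pos: [496.4, 87.8, 53.5]
ee_rot: [[1.0, -0.0, 0.0], [-0.0, -1.0, -0.0], [0.0, 0.0, -1.0]]
ft_force: [-2.7, -0.5, 7.9]
gripper_width: 33.2
finger_force: 61.1
```

Emit:
apply_moves(
  steps=[
    [[0,0,0],[0,0,0]],
    [[0,0,0],[0,0,0]],
    [[0,0,0],[0,0,0]],
    [[0,0,0],[0,0,0]],
    [[0,0,0],[0,0,0]],
    [[0,0,0],[0,0,0]],
    [[0,0,-0.3],[0,0,0]],
    [[0,0,-0.6],[0,0,0]],
    [[0,0,-0.6],[0,0,0]],
    [[0,0.3,-0.4],[0,0,0]],
    [[-0.2,0.8,0],[0,0,0]],
    [[-0.2,0.9,0],[0,0,0]],
  ],
  grip=-1,
)

```text
time_s: 25.6
eef_pos: [486.5, 37.7, 101.6]
ee_rot: [[1.0, 0.002, 0.002], [0.002, -1.0, 0.0], [0.002, -0.0, -1.0]]
ft_force: [-1.0, -1.0, -1.1]
gripper_width: 85.7
finger_force: 0.0
```

Emit:
apply_moves(
  steps=[
    [[-0.2,0.9,0],[0,0,0]],
    [[-0.2,0.9,0],[0,0,0]],
    [[-0.2,0.9,0],[0,0,0]],
    [[-0.2,0.9,0],[0,0,0]],
    [[-0.14,0.9,0],[0,0,0]],
    [[0,0.9,0],[0,0,0]],
    [[0,0.3,0],[0,0,0]],
    [[0,0,0],[0,0,0]],
    [[0,0,0],[0,0,0]],
  ],
)

```text
time_s: 26.35
eef_pos: [462.6, -104.6, 100.7]
ee_rot: [[1.0, -0.001, 0.0], [-0.001, -1.0, 0.0], [0.0, -0.0, -1.0]]
ft_force: [0.8, 0.6, -0.8]
gripper_width: 85.5
finger_force: 0.0
```

```bash
python3 - <<'E'
from m import *
s=manip.read_state();print(s['time_s'],s['eef_pos'],s['gripper_width'])
manip.camera('scene');manip.camera('top')
for c in('top','scene'):
 for n in('block_small','block_tiny'):
  print(n,[(np.array(r['xyz']),round(r['score'],2)) for r in manip.place_of(c,n)][:4])
E
```

```text
26.35 [ 462.6 -104.6  100.7] 85.47806036729871
block_small [(array([494.6,  86.9,  42.7]), 0.71), (array([ 685.5, -181.2,   -2.5]), 0.66), (array([690.2, -91.8,   0.3]), 0.54), (array([521.2, 185. ,  39. ]), 0.5)]
block_tiny []
block_small [(array([ 687.4, -103.8,    0.2]), 0.94), (array([516.5, -57.8,   3.3]), 0.85), (array([ 689.6, -183.1,   -1.4]), 0.6), (array([495.3,  88.4,  44.2]), 0.46)]
block_tiny [(array([ 467.2, -111.6,   -4.4]), 0.61)]
```

Emit:
apply_moves(
  steps=[
    [[0.04,0.08,0.3],[0,0,0]],
    [[0,0,0.6],[0,0,0]],
    [[0,0,0.6],[0,0,0]],
    [[0,0,0.6],[0,0,0]],
    [[0,0,0.6],[0,0,0]],
    [[0,0,0.5],[0,0,0]],
    [[0,0,0.2],[0,0,0]],
    [[0,0,0.1],[0,0,0]],
    [[0,0,0],[0,0,0]],
    [[0,0,0],[0,0,0]],
  ],
)

```text
time_s: 27.48
eef_pos: [463.9, -106.7, 13.4]
ee_rot: [[1.0, 0.0, 0.0], [0.0, -1.0, -0.0], [0.0, 0.0, -1.0]]
ft_force: [0.4, -1.1, 0.2]
gripper_width: 85.4
finger_force: 0.0
```

Emit:
apply_moves(
  steps=[
    [[0,0,0],[0,0,0]],
    [[0,0,0],[0,0,0]],
    [[0,0,0],[0,0,0]],
    [[0,0,0],[0,0,0]],
    [[0,0,0],[0,0,0]],
    [[0,0,0],[0,0,0]],
    [[0,0,0],[0,0,0]],
    [[0,0,0],[0,0,0]],
    [[0,0,0],[0,0,0]],
    [[0,0,0],[0,0,0]],
    [[0,0,0],[0,0,0]],
    [[0,0,0],[0,0,0]],
  ],
  grip=1,
)

```text
time_s: 28.48
eef_pos: [463.8, -106.6, 13.4]
ee_rot: [[1.0, 0.0, 0.0], [0.0, -1.0, -0.0], [0.0, 0.0, -1.0]]
ft_force: [-3.0, 0.1, 10.3]
gripper_width: 21.1
finger_force: 58.3
```

Emit:
apply_moves(
  steps=[
    [[0,0,-0.1],[0,0,0]],
    [[0,0,-0.3],[0,0,0]],
    [[0,0,-0.6],[0,0,0]],
    [[0,0,-0.7],[0,0,0]],
    [[0,0,-0.8],[0,0,0]],
    [[0,0,-0.8],[0,0,0]],
    [[0.2,-0.4,-0.4],[0,0,0]],
    [[0.5,-0.9,0],[0,0,0]],
    [[0.5,-0.9,0],[0,0,0]],
    [[0.5,-0.9,0],[0,0,0]],
    [[0.5,-0.9,0],[0,0,0]],
    [[0.5,-0.9,0],[0,0,0]],
  ],
)

```text
time_s: 29.48
eef_pos: [531.6, 17.0, 106.1]
ee_rot: [[1.0, -0.0, 0.0], [-0.0, -1.0, 0.0], [0.0, -0.0, -1.0]]
ft_force: [-0.1, -1.1, -0.9]
gripper_width: 21.5
finger_force: 58.8
```

Emit:
apply_moves(
  steps=[
    [[0.5,-0.9,0],[0,0,0]],
    [[0.5,-0.9,0],[0,0,0]],
    [[0.5,-0.9,0],[0,0,0]],
    [[0.5,-0.9,0],[0,0,0]],
    [[0.5,-0.9,0],[0,0,0]],
    [[0.5,-0.9,0],[0,0,0]],
    [[0.2,-0.4,0],[0,0,0]],
    [[0,0,0],[0,0,0]],
    [[0,0,0],[0,0,0]],
    [[0,0,0],[0,0,0]],
  ],
)

```text
time_s: 30.32
eef_pos: [610.8, 159.6, 105.6]
ee_rot: [[1.0, -0.001, -0.0], [-0.001, -1.0, -0.001], [-0.0, 0.001, -1.0]]
ft_force: [-0.2, -1.2, -1.8]
gripper_width: 21.3
finger_force: 58.9
```

Emit:
apply_moves(
  steps=[
    [[0.09,-0.16,0],[0,0,0]],
    [[0,0,0.3],[0,0,0]],
    [[0,0,0.6],[0,0,0]],
    [[0,0,0.6],[0,0,0]],
    [[0,0,0.34],[0,0,0]],
    [[0,0,0.1],[0,0,0]],
    [[0,0,0],[0,0,0]],
    [[0,0,0],[0,0,0]],
  ],
)

```text
time_s: 30.98
eef_pos: [613.7, 164.9, 57.5]
ee_rot: [[1.0, -0.0, 0.0], [-0.0, -1.0, 0.0], [0.0, -0.0, -1.0]]
ft_force: [-0.1, -0.1, -1.3]
gripper_width: 21.3
finger_force: 58.9
```

```bash
python3 - <<'E'
from h import *
pic('scene','s8.png')
b=cv2.imread('pics/s8.png')[100:230,280:420]
cv2.imwrite('pics/c8.png',cv2.resize(b,None,fx=3,fy=3))
E
```

```text
(no output)
```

View pics/c8.png

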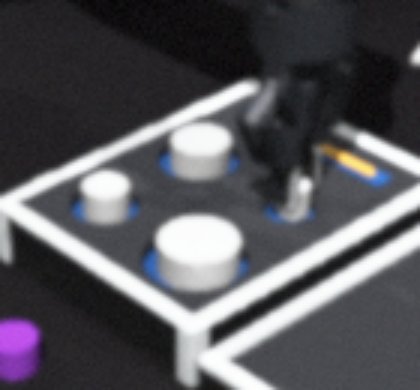

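The tiny block hangs over its recess (crop 295,205), and the other three sit flat. I'll correct y slightly and lower.

Emit:
apply_moves(
  steps=[
    [[-0.03,0.06,0.08],[0,0,0]],
    [[0,0,0.06],[0,0,0]],
    [[0,0,0],[0,0,0]],
    [[0,0,0.03],[0,0,0]],
    [[0,0,0],[0,0,0]],
    [[0,0,0],[0,0,0]],
  ],
)

```text
time_s: 31.53
eef_pos: [612.9, 163.2, 53.5]
ee_rot: [[1.0, -0.0, 0.0], [-0.0, -1.0, -0.0], [0.0, 0.0, -1.0]]
ft_force: [-3.6, -2.6, 9.6]
gripper_width: 21.3
finger_force: 60.0
```

Emit:
apply_moves(
  steps=[
    [[0,0,0],[0,0,0]],
    [[0,0,0],[0,0,0]],
    [[0,0,0],[0,0,0]],
    [[0,0,0],[0,0,0]],
    [[0,0,0],[0,0,0]],
    [[0,0,0],[0,0,0]],
    [[0,0,-0.3],[0,0,0]],
    [[0,0,-0.6],[0,0,0]],
    [[0,0,-0.6],[0,0,0]],
    [[0,0,-0.8],[0,0,0]],
    [[0,0,-0.8],[0,0,0]],
    [[0,0,-0.8],[0,0,0]],
  ],
  grip=-0.2,
)

```text
time_s: 32.53
eef_pos: [612.6, 163.3, 151.8]
ee_rot: [[1.0, 0.0, 0.0], [0.0, -1.0, 0.0], [0.0, -0.0, -1.0]]
ft_force: [-0.5, 0.1, -0.5]
gripper_width: 51.4
finger_force: 0.0
```

Emit:
apply_moves(
  steps=[
    [[0,0.9,-0.3],[0,0,0]],
    [[0,0.9,0],[0,0,0]],
    [[0,0.9,0],[0,0,0]],
    [[0,0.9,0],[0,0,0]],
    [[0,0.9,0],[0,0,0]],
    [[0,0.9,0],[0,0,0]],
    [[0,0.9,0],[0,0,0]],
    [[0,0.9,0],[0,0,0]],
    [[0,0.9,0],[0,0,0]],
    [[0,0.9,0],[0,0,0]],
    [[0,0.4,0],[0,0,0]],
    [[0,0,0],[0,0,0]],
  ],
)

```text
time_s: 33.53
eef_pos: [612.5, -74.4, 158.2]
ee_rot: [[1.0, -0.003, 0.0], [-0.003, -1.0, -0.001], [0.0, 0.001, -1.0]]
ft_force: [0.7, -0.3, 0.6]
gripper_width: 51.1
finger_force: 0.0
```

```bash
python3 - <<'E'
from m import *
s=manip.read_state();print(s['time_s'],s['eef_pos'],s['gripper_width'])
pic('scene','s9.png');pic('top','t9.png')
for c in('top','scene'):
 for n in('block_small','block_tiny','block_medium','block_large','square_piece','hex_piece'):
  print(n,[(np.array(r['xyz']),round(r['score'],2)) for r in manip.place_of(c,n)][:4])
b=cv2.imread('pics/s9.png')[100:350,150:450];a=cv2.imread('pics/t9.png')[100:350,140:440]
cv2.imwrite('pics/c9.png',cv2.resize(np.hstack([a,b]),None,fx=1.33,fy=1.33))
E
```

```text
33.5333 [612.5 -74.4 158.2] 51.13434209910228
block_small [(array([497.7,  87.2,  43.7]), 0.64)]
block_tiny [(array([614.2, 165. ,  42.7]), 0.44)]
block_medium [(array([515.7, 185.8,  40.4]), 0.94)]
block_large []
square_piece []
hex_piece []
block_small [(array([ 691.2, -101.2,   -1.5]), 0.71), (array([521.3, -55.4,   4.8]), 0.68), (array([496.4,  89.3,  42.4]), 0.65), (array([ 691.4, -180.7,   -1.4]), 0.58)]
block_tiny [(array([615.3, 160.4,  36.2]), 0.58)]
block_medium [(array([517.8, 187.2,  37.5]), 0.52)]
block_large [(array([594.9,  72.3,  38.2]), 0.76)]
square_piece [(array([ 608.1, -213.2,   -0.1]), 0.92)]
hex_piece [(array([ 474.5, -220.8,    0.8]), 0.57)]
```

View pics/c9.png

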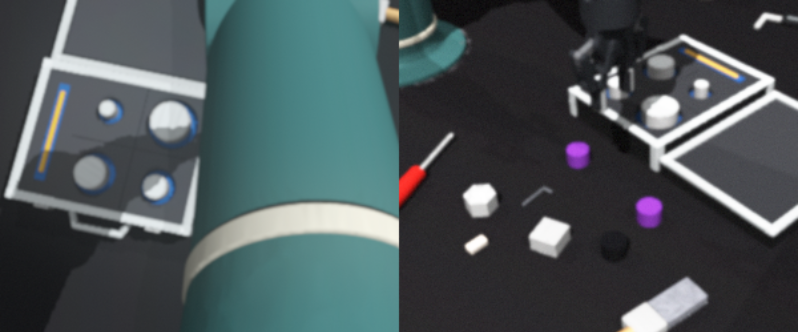

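All four blocks lie flat in their recesses (top crop: tiny at (109,110), large at (172,122), medium at (94,173), small at (158,187)). The square and the hexagon have not moved, and the arm is clear.

```bash
python3 -c "
from bench import manip
print(manip.job_done())"
```

```text
the job is handed in; nothing more can be done
None
```

All four round blocks are set down in the recesses of their own size, the square and hexagonal pieces are where they started, and the job was handed in at about 34 s of the 90 s; the hand-in returned no verdict.

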